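# Start the warming tray for the foil-wrapped sweet potatoes

## Task

Start the food-warming tray: press its rocker switch over to on (the half with the white dot goes down), and turn its dial clockwise with a fingertip, pressed lightly on the knurled rim so that friction carries it round, until the white pointer clicks in at the red mark; leave it there. Do not take the dial between the fingers, press only lightly, and do not push, tip or lift the wrapped potatoes or anything else that lies about.

Things in the scene. Friction and masses are not known exactly. Their poses are not given: they have to be found in the camera images.
- tray: food-warming tray, fixed: steel box 300 mm (its x) by 420 mm (its y), 58 mm high, black glass hot plate; origin at the centre of its underside, z up, front = its -x side. The front 80 mm of the top is a level grey control panel 58 mm up, with dial at (-110, -90), orange lamp, rocker at (-110, 110) mm in the tray's frame. Three wrapped potatoes (to 50 mm high) lie on the glass behind it
- dial (a joint): angle of the dial, rad, grows clockwise seen from above. Seven click positions 0.524 apart from 0 to 3.142; a sprung star wheel pulls the dial into the nearest one when let go. The red mark is the position 2.094; the dial starts one or two clicks short of it. Passing a click takes about 0.03 N m, that is 1.3 N along the rim; a fingertip pressed on the top rim with 6 to 7 N carries it round
- dial_top (a point): point on the dial's vertical axis, level with its top rim, 80 mm above the counter. A black knob 52 mm across, ribbed side 16 mm high; its top is a flat raised rim (radius 20 to 26 mm) round a hollow 4 mm deep. It sits on a spring and gives up to 3 mm straight down: 3 N to start, about 8 N at the stop. Rubbing the top rim or ribbed side with a fingertip turns it
- dial_pointer (a point): the outer end of the white pointer line, on the top rim of the dial 23 mm from its axis; it turns with the dial
- red_mark (a point): centre of the round red dot, 11 mm across, printed on the panel 37 mm from the dial's axis; white marks stand at the other six click positions. The right setting has the pointer towards this dot
- rocker (a joint): angle of the rocker switch, rad: 0 off, 0.44 on. It snaps over about half-way and stays
- rocker_on (a point): middle of the outer part of the half to press (white dot), 14.5 mm from the pivot. Black rocker, 24 mm (tray's x) by 42 mm (tray's y), pivot line along the tray's x, 61 mm above the counter, dotted half on its -y side. Off: that half slopes up at 0.44 rad and this point is 71 mm above the counter; on: it lies level at 65 mm. It takes about 3 N
- dial_cap: the turning black knob itself; its origin is on the dial's axis 64 mm above the counter (16 mm below its top rim); its y axis is the way the pointer shows
- potato0: foil-wrapped sweet potato on the tray, 150 x 56 mm, 48 mm high, bystander, origin under its centre, length along its x
- potato1: the same, 165 x 52 mm, 46 mm high, bystander, on the tray, origin under its centre, length along its x
- potato2: the same, 145 x 60 mm, 50 mm high, bystander, on the tray, origin under its centre, length along its x
- raw_potato: unwrapped sweet potato, 170 x 58 x 52 mm, bystander, on the counter at the left, origin under its centre
- foil_carton: blue and white carton of kitchen foil, 310 x 50 x 50 mm, bystander, on the counter at the right, origin under its centre
- tongs: steel tongs, 270 mm long, 12 mm high, bystander, flat on the counter in front of the tray, to the left, origin under its centre
- mug: white mug, 80 mm across, 90 mm high, bystander, on the counter at the left, origin under its centre
- salt: white salt pot with red lid, 44 mm across, 85 mm high, bystander, on the counter in front of the tray, to the right, origin under its centre

How it is judged:
By the outcome, as a careful person would: the job done as asked, in the order asked, and still so for the second after the job is handed in, with the robot touching nothing.
It also fails if it takes over 42 s, if anything falls off the work surface, if the arm or the gripper's body presses on something with over 40 N, if the wrist force passes 120 N, or if a joint passes its speed limit or range.

## Robot

A 6-joint arm with a two-finger parallel gripper is mounted at the origin on the work surface. World frame = base frame: x ahead of the robot, y to its left, z up, the work surface at z = 0. Lengths are in m, angles in rad, forces in N, time in s.
With the tool pointing down it reaches from about 0.25 to 0.775 m from the base axis. Payload 4 kg.
Tool frame: the origin (TCP) lies midway between the tips of the shut fingers; the grasp point (between the pads) lies 19 mm behind it; z points along the fingers, y is the line along which they close (so a half turn about z gives the same grasp; the last joint's range is limited). The gripper opens to 94 mm and grips with 3 to 60 N. Pads are 16 mm wide; open, the fingers measure 119 mm over their backs; the gripper's body (75 mm by 177 mm) begins 78 mm behind the grasp point.
Start: joints at [-1.404, 0.087, 1.371, -0, 1.684, -0.103], TCP at [0.147, -0.53, 0.206] pointing down, gripper open.
Joint ranges: [-3.1, 3.1], [-0.76, 2.03], [0.27, 2.55], [-1.08, 4.22], [0.17, 2.65], [-2.57, 2.57]. Speed limits (rad/s): [2.79, 2.79, 3.14, 3.14, 3.14, 3.14].

## Interface

Orientations are given as [roll, pitch, yaw] about the fixed x, y, z axes, in that order (R = Rz(yaw) Ry(pitch) Rx(roll)).
In Python, from bench import get_obs, snapshot, close_job gives the robot as it stands. The module is installed in compiled form; this text tells all that it offers.
- The arm moves only by the tool drive_tool, never from a script. Its argument "commands" is a list of rows, each a list of 6 numbers: the shift along the tool's x, y, z in units of 0.04 m (1.0 is 0.04 m), then the turn, a rotation vector about the tool's x, y, z in units of 0.1 rad (1.0 is 0.1 rad). In form: [[dx, dy, dz, wx, wy, wz], ...]. A call has 1 to 20 rows; each row shifts and turns the commanded pose from where the row before left it, along the tool's axes as they then stand; what a row does not reach is not made up. A row lasts 1/8 s, in which the tool goes at most 62.5 mm and 10.7 degrees, less where a joint would pass 70% of its speed; a pose out of reach is approached as far as the arm can. A call with a number of a shift or a turn outside -1 to 1 is refused whole. A call with a gripper value outside its range is refused whole. "gripper" is the closure, from 0 (fully open) to 1 (shut), set as the call begins (left out, the last holds). The fingers move at their own pace and stop on an object; the grip force is fixed at half the most. Time passes only in rows, so rows that do not move let the fingers close. It gives the time, the measured TCP pose, the force, the opening and the grip force at its end, in the units of the state.
- get_obs(): the state, without advancing time (a new reading comes with each control period).
- snapshot(name): name is "side" or "top"; returns a dict with "image" (384x512x3 uint8, blue, green, red), "range_z" (384x512 float32, m along the optical axis (not along the pixel's ray), 0 where there is no reading), "fx", "fy", "cx", "cy" (pixels), "k1" (the pictures are not rectified: a ray, as slopes to the right and down, at radius r is drawn at 1 + k1 r^2 times it, then the intrinsics apply), "rvec" (rotation vector, rad) and "tvec" (3), from world to camera coordinates, as OpenCV has them. Camera axes: x right, y down, z forward; pixel columns grow to the right and rows downward; lengths in m; the calibration is good to about 2 mm. A picture is of the moment at which its call begins.
- close_job(): hands the job in; it is judged then, once.
The state is a dict: "time": time; "joint_positions": joint angles; "qvel": joint speeds; "joint_torque": joint torques, N m; "tool_pos": TCP position; "ee_rot": TCP orientation; "wrist_force": force on the tool from outside, world axes, zero at the start; "wrist_torque": the same for the moment, N m; "width": finger opening in m; "finger_force": force on a finger pad.
Only numpy, scipy, OpenCV 4.12 (cv2) and the standard library are available. Lean on these libraries where they do the work, as an engineer would, in place of code of your own. Each camera call takes 0.05 s, during which the arm holds its last target. There are 200 camera calls.

## Working session

There is one attempt and no reset: what is moved stays moved. The work goes in short steps, Python scripts to look and compute and a tool call to move; the robot and the scene stay as the last step left them, time stands still between calls to the robot, and variables do not carry over. Pictures are saved under pics/ and viewed, at most 10 in all, crops included, and the job is handed in when it is done.

Besides the shell and the picture viewer there is one more tool, called after "Request:" as name(argument=value, ...), one argument or row to a line, values as JSON. drive_tool: Moves the arm, as the interface text tells. Its arguments: {"type":"object","properties":{"commands":{"type":"array"},"gripper":{"type":"number"}},"required":["commands"]}

```bash
mkdir -p pics
cat > h.py <<'E'
import numpy as np, cv2
from bench import get_obs, snapshot, close_job
def px2w(s,u,v,z):
    """pixel -> world at plane height z"""
    K=np.array([[s['fx'],0,s['cx']],[0,s['fy'],s['cy']],[0,0,1]]);D=np.array([s['k1'],0,0,0.])
    p=cv2.undistortPoints(np.array([[[u,v]]],float),K,D)[0,0]
    R=cv2.Rodrigues(np.array(s['rvec'],float))[0];t=np.array(s['tvec'],float).ravel()
    c=-R.T@t;d=R.T@np.array([p[0],p[1],1]);return c+d*(z-c[2])/d[2]
def w2px(s,P):
    K=np.array([[s['fx'],0,s['cx']],[0,s['fy'],s['cy']],[0,0,1]]);D=np.array([s['k1'],0,0,0.])
    return cv2.projectPoints(np.array([P],float).reshape(-1,3),np.array(s['rvec'],float),np.array(s['tvec'],float),K,D)[0].reshape(-1,2)
E
python3 - <<'E'
from h import *
import pickle
for n in('top','side'):
    s=snapshot(n);pickle.dump(s,open(n+'.pkl','wb'));cv2.imwrite(f'pics/{n}0.png',cv2.resize(s['image'],(800,600),interpolation=cv2.INTER_CUBIC))
    print(n,s['fx'],s['k1'],px2w(s,256,192,0))
print(get_obs())
E
```

```text
top 480.8185259246842 -0.11764506085865455 [0.60117985 0.04167688 0.        ]
side 380.44583988916753 0.04130199039814326 [ 0.6068403  -0.05531132  0.        ]
{'time': 0.1, 'joint_positions': array([-1.40409317e+00,  8.78804918e-02,  1.37206708e+00, -1.54975630e-05,
        1.68356654e+00, -1.03129935e-01]), 'qvel': array([-0.00089311, -0.00085858, -0.00489897,  0.00237251,  0.00131291,
        0.00081104]), 'joint_torque': array([ 2.34371699e-03, -3.41251981e+01, -3.03301442e+01,  7.19026895e-02,
        3.03548248e-02, -1.09144473e-04]), 'tool_pos': array([ 0.14650953, -0.52963761,  0.20443981]), 'ee_rot': array([-3.13967982e+00, -1.82487860e-04,  2.69831186e-01]), 'wrist_force': array([-0.04670583, -0.30719553, -0.53815773]), 'wrist_torque': array([-0.00257817, -0.03396782,  0.00617973]), 'finger_force': 0.0, 'width': 0.09412535362375754}
```

View pics/top0.png

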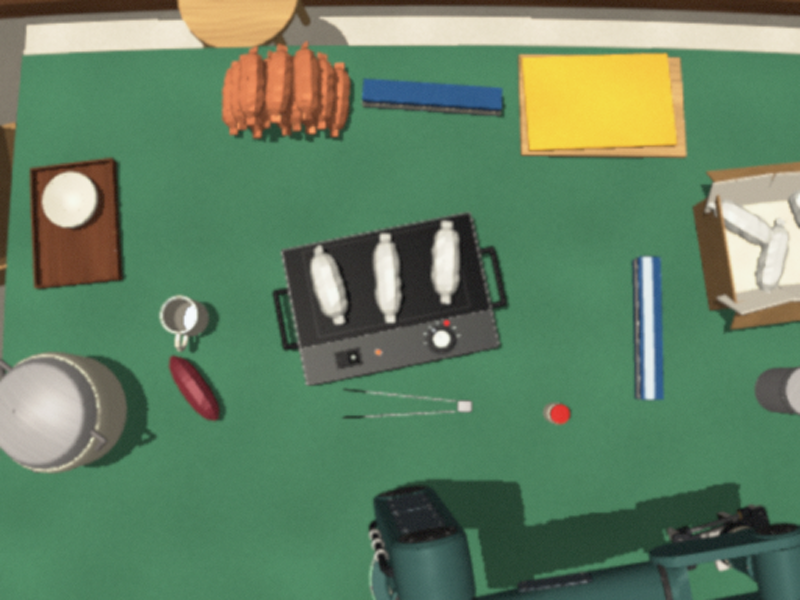

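View pics/side0.png

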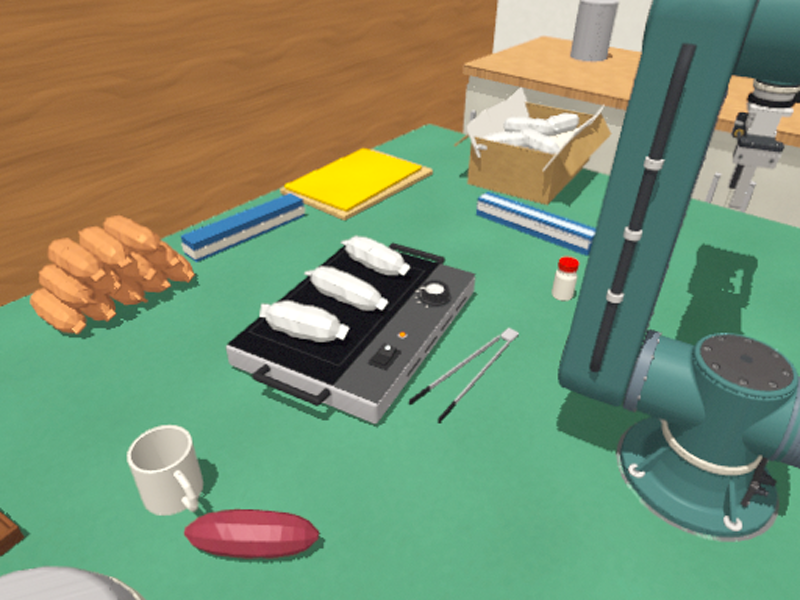

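The top view shows the tray with its dial at about (441,340), rocker at (350,357), lamp at (378,352), and the red dot at (446,323). The tongs and salt pot lie in front of it. I'll enlarge the panel next.

Run:
```python
from h import *
import pickle
s=pickle.load(open('top.pkl','rb'));im=s['image']
a=cv2.resize(im[190:250,190:330],None,fx=5.7,fy=5.7,interpolation=cv2.INTER_CUBIC)
a=a[:,:798]
s2=pickle.load(open('side.pkl','rb'))['image']
b=cv2.resize(s2[165:240,230:310],None,fx=3.3,fy=3.3,interpolation=cv2.INTER_CUBIC)
b=cv2.copyMakeBorder(b,0,0,0,a.shape[1]-b.shape[1],cv2.BORDER_CONSTANT)
cv2.imwrite('pics/c1.png',np.vstack([a,b]))
f=.64
w=lambda u,v,z:px2w(s,u*f,v*f,z)
d=w(441,340,.08);r=w(350,357,.068);fl=w(306,384,.058);fr=w(500,347,.058);bl=w(283,249,.058);br=w(472,215,.058)
print(d,r,np.linalg.norm(d-r));print(fl,fr,bl,br)
y=fl-fr;print(np.linalg.norm(y),np.arctan2(-y[0],y[1]));x=br-fr;print(np.linalg.norm(x),np.arctan2(x[1],x[0]));v=r-d;print(np.arctan2(-v[0],v[1]))
print('c',(fl+fr+bl+br)/4, w(446,323,.058))
```

```text
[ 0.50894938 -0.04493944  0.08      ] [0.47401284 0.14586852 0.068     ] 0.1943508194887196
[0.41724818 0.23953547 0.058     ] [ 0.49491067 -0.17084713  0.058     ] [0.70581143 0.29238652 0.058     ] [ 0.77913166 -0.11417746  0.058     ]
0.4176665438935174 0.18703229632595356
0.2898154960191656 0.19680503710856456
0.18109201350007162
c [0.59927548 0.06172435 0.058     ] [ 0.54607808 -0.05663491  0.058     ]
```

View pics/c1.png

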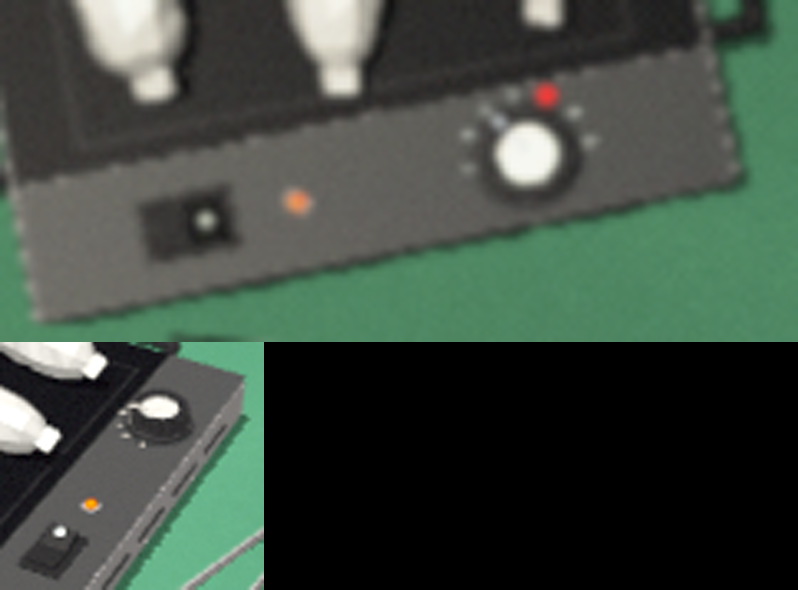

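The crop shows the dial centre near (530,155) and the red dot at (546,96). The pointer is at (499,120), two clicks short. The rocker's dot is at (206,219), and its body is centred near (190,222). I'll use a shut fingertip.

```bash
cat >> h.py <<'E'
def delta(target,yaw=None):
    o=get_obs();R=cv2.Rodrigues(np.zeros(3))[0]
    from scipy.spatial.transform import Rotation as Ro
    R=Ro.from_euler('xyz',o['ee_rot']);d=R.inv().apply(np.array(target)-o['tool_pos'])/.04
    print('pos',o['tool_pos'].round(4),'rpy',o['ee_rot'].round(3),'F',o['wrist_force'].round(1),'t',o['time'],'units',d.round(2))
    if yaw is not None: print('turn',((R.inv()*Ro.from_euler('xyz',[np.pi,0,yaw])).as_rotvec()/.1).round(2))
E
python3 - <<'E'
from h import *
import pickle
s=pickle.load(open('top.pkl','rb'))
w=lambda u,v,z:px2w(s,u/5.7+190-.4,v/5.7+190-.4,z)
d=w(530,155,.08);dot=w(206,219,.071);red=w(546,96,.058);lamp=w(297,202,.06)
print(d,dot,red,lamp,np.hypot(*(red-d)[:2]))
v=dot-d;print(np.linalg.norm(v[:2]),np.arctan2(-v[0],v[1])) # expected .1855
x=np.array([np.cos(.187),np.sin(.187),0]);y=np.array([-x[1],x[0],0])
for nm,u,v,l in(('dial',530,155,(-.11,-.09,.08)),('dot',206,219,(-.11,.0955,.071)),('fl',42,321,(-.15,.21,.058)),('fr',742,178,(-.15,-.21,.058))):
    P=w(u,v,l[2]);print(nm,P-l[0]*x-l[1]*y)
delta([dot[0],dot[1],.12],.187)
E
```

```text
[ 0.51158164 -0.04606952  0.08      ] [0.47543579 0.13992583 0.071     ] [ 0.54700154 -0.05647252  0.058     ] [0.48554451 0.08807745 0.06      ] 0.03691600147915347
0.1894750464678159 0.19194489478969415
dial [0.60293186 0.06281178 0.08      ]
dot [0.60127269 0.06654106 0.071     ]
fl [0.60316944 0.05733889 0.058     ]
fr [0.60740045 0.064079   0.058     ]
pos [ 0.1465 -0.5296  0.2044] rpy [-3.14 -0.    0.27] F [-0.  -0.3 -0.5] t 0.1 units [ 12.39 -13.94   2.14]
turn [-0.02 -0.    0.83]
```

Request:
drive_tool(
  commands=[
    [0.88,-0.99,0,0,0,0],
    [0.88,-0.99,0,0,0,0],
    [0.88,-0.99,0,0,0,0],
    [0.88,-0.99,0,0,0,0],
    [0.88,-0.99,0,0,0,0],
    [0.88,-0.99,0,0,0,0],
    [0.88,-0.99,0,0,0,0],
    [0.88,-0.99,0,0,0,0],
    [0.88,-0.99,0,0,0,0],
    [0.88,-0.99,0,0,0,0],
    [0.88,-0.99,0,0,0,0],
    [0.88,-0.99,0,0,0,0],
    [0.88,-0.99,0,0,0,0],
    [0.88,-0.99,0,0,0,0.83],
    [0,0,0.9,0,0,0],
    [0,0,0.9,0,0,0],
    [0,0,0,0,0,0],
  ],
  gripper=1,
)

```text
time: 2.22
tool_pos: [0.471, 0.1353, 0.1297]
ee_rot: [-3.141, 0.009, 0.187]
wrist_force: [-0.6, 0.1, -0.4]
width: 0.0005
finger_force: 0.0
```

Run:
```python
from h import *
delta([.476,.137,.085],.187)
s=snapshot('side');a=cv2.resize(s['image'][100:260,200:340],None,fx=3.7,fy=3.7,interpolation=cv2.INTER_CUBIC)
cv2.imwrite('pics/s1.png',a)
o=get_obs();print(w2px(s,[o['tool_pos'],[.476,.137,.071],[.511,-.045,.08]]))
```

```text
pos [0.471  0.1353 0.1297] rpy [-3.141  0.009  0.187] F [-0.6  0.1 -0.4] t 2.225 units [ 0.14 -0.02  1.12]
turn [-0.    0.09  0.  ]
[[250.71641229 203.76164599]
 [249.20812468 221.89309828]
 [279.24765446 184.06523488]]
```

View pics/s1.png

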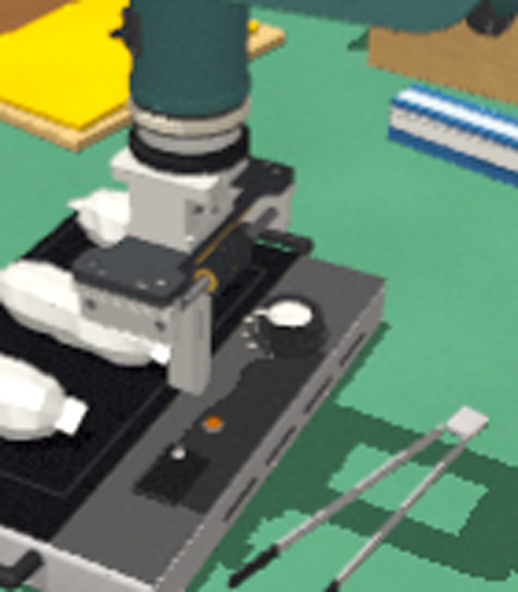

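The fingertip sits above the rocker, about as predicted. The dot is at crop (178,453), the tip at (187,388).

Request:
drive_tool(
  commands=[
    [0.14,0,0.5,0,0.09,0],
    [0,0,0.5,0,0,0],
    [0,0,0.15,0,0,0],
    [0,0,0.1,0,0,0],
    [0,0,0.1,0,0,0],
    [0,0,0,0,0,0],
  ],
)

```text
time: 3.02
tool_pos: [0.4798, 0.1367, 0.0798]
ee_rot: [3.142, -0.009, 0.187]
wrist_force: [0.2, 0.1, -0.6]
width: 0.0005
finger_force: 0.0
```

Request:
drive_tool(
  commands=[
    [-0.05,0,0.1,0,-0.09,0],
    [0,0,0.1,0,0,0],
    [0,0,0.08,0,0,0],
    [0,0,0,0,0,0],
  ],
)

```text
time: 3.52
tool_pos: [0.4772, 0.1363, 0.0675]
ee_rot: [-3.141, 0.001, 0.187]
wrist_force: [0.0, -0.3, 0.6]
width: 0.0005
finger_force: 0.0
```

Request:
drive_tool(
  commands=[
    [0,0,0.05,0,0,0],
    [0,0,0.04,0,0,0],
    [0,0,0,0,0,0],
  ],
)

```text
time: 3.9
tool_pos: [0.4775, 0.1364, 0.0652]
ee_rot: [-3.141, 0.0, 0.187]
wrist_force: [-1.3, -0.3, 4.7]
width: 0.0008
finger_force: 2.3
```

Request:
drive_tool(
  commands=[
    [0,0,-0.6,0,0,0],
    [0,0,-0.6,0,0,0],
    [-0.09,0.99,0,0,0,0],
    [-0.09,0.99,0,0,0,0],
    [-0.09,0.99,0,0,0,0],
    [-0.09,0.99,0,0,0,0],
    [-0.09,0.99,0,0,0,0],
    [0,0,0,0,0,-0.95],
    [0,0,0,0,0,-0.95],
    [0,0,0,0,0,-0.95],
    [0,0,0,0,0,-0.95],
    [0,0,0,0,0,-0.95],
    [0,0,0,0,0,-0.95],
    [0,0,0,0,0,-0.95],
    [0,0,0,0,0,0],
  ],
)

```text
time: 5.78
tool_pos: [0.4967, -0.0615, 0.1123]
ee_rot: [-3.141, 0.0, 0.851]
wrist_force: [-0.4, -0.8, 0.2]
width: 0.0004
finger_force: 0.0
```

Run:
```python
from h import *
delta([.4966,-.0616,.085],.85)
s=snapshot('side');a=cv2.resize(s['image'][140:240,230:330],None,fx=5.5,fy=5.5,interpolation=cv2.INTER_CUBIC)
cv2.imwrite('pics/s2.png',a)
o=get_obs();print((w2px(s,[o['tool_pos'],[.511,-.045,.08]])-[230,140])*5.5)
```

```text
pos [ 0.4967 -0.0615  0.1123] rpy [-3.141  0.     0.851] F [-0.4 -0.8  0.2] t 5.775 units [-0.   -0.    0.68]
turn [-0.    0.    0.01]
[[313.81988551 189.09097933]
 [270.86209954 242.35879185]]
```

View pics/s2.png

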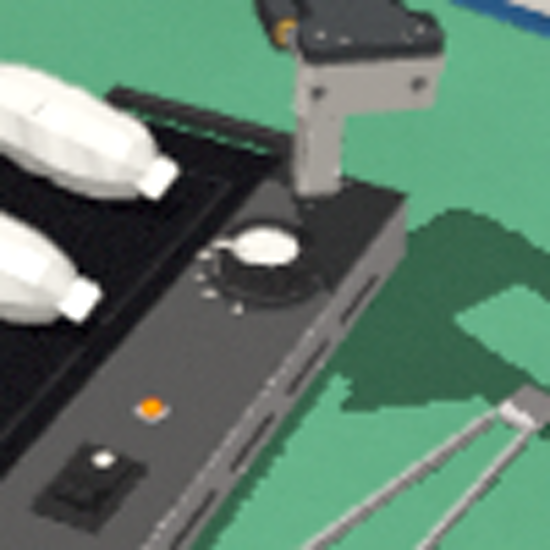

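The dial's hollow is centred at (267,246), near the prediction. The rocker's dot is now at (103,459), lower than before. I'll check the rocker with depth data while lowering onto the rim.

Run:
```python
from h import *
import pickle
s=snapshot('side');R=cv2.Rodrigues(s['rvec'])[0];t=np.array(s['tvec']).ravel()
x=np.array([.983,.186,0]);y=np.array([-x[1],x[0],0]);C=np.array([.6025,.0635,0])-.11*x+.11*y
for S in(pickle.load(open('side.pkl','rb')),s):
    v,u=np.mgrid[205:245,230:265];K=np.array([[S['fx'],0,S['cx']],[0,S['fy'],S['cy']],[0,0,1]])
    p=cv2.undistortPoints(np.stack([u,v],-1).reshape(-1,1,2).astype(float),K,np.array([S['k1'],0,0,0.]))[:,0]
    z=S['range_z'][v,u].ravel();P=(np.c_[p*z[:,None],z]-t)@R-C
    for a in range(-30,30,6):
        m=(abs(P@x)<.008)&(P@y>a/1e3)&(P@y<(a+6)/1e3);print(a,m.sum(),(np.median(P[m,2])*1e3).round(1),end=' | ')
    print()
```

```text
-30 1 58.3 | -24 2 65.2 | -18 10 71.7 | -12 12 69.7 | -6 16 66.6 | 0 8 64.0 | 6 8 65.3 | 12 12 64.5 | 18 14 62.4 | 24 14 57.7 | 
-30 4 61.0 | -24 3 65.5 | -18 9 65.2 | -12 11 64.6 | -6 8 64.9 | 0 3 68.1 | 6 7 69.1 | 12 18 69.4 | 18 17 62.0 | 24 14 58.3 |
```

Request:
drive_tool(
  commands=[
    [0,0,0.4,0,0,0],
    [0,0,0.22,0,0,0],
    [0,0,0.1,0,0,0],
    [0,0,0.05,0,0,0],
    [0,0,0,0,0,0],
  ],
)

```text
time: 6.5
tool_pos: [0.4968, -0.0616, 0.0819]
ee_rot: [3.141, 0.0, 0.852]
wrist_force: [-0.4, -0.7, -0.9]
width: 0.0005
finger_force: 0.0
```

The depth data confirms the rocker is on: the dotted half lies level at 65 mm and the other half is raised. Next I'll press down on the rim.

Request:
drive_tool(
  commands=[
    [0,0,0.04,0,0,0],
    [0,0,0.03,0,0,0],
    [0,0,0,0,0,0],
  ],
)

```text
time: 6.88
tool_pos: [0.4971, -0.0617, 0.0798]
ee_rot: [3.141, -0.0, 0.852]
wrist_force: [-0.6, -0.4, 4.1]
width: 0.0003
finger_force: 1.6
```

Request:
drive_tool(
  commands=[
    [0,0,0.03,0,0,0],
    [0,0,0.01,0,0,0],
    [0,0,0,0,0,0],
  ],
)

```text
time: 7.25
tool_pos: [0.4971, -0.0617, 0.0783]
ee_rot: [3.14, -0.0, 0.852]
wrist_force: [-1.4, 0.4, 6.0]
width: 0.0003
finger_force: 2.9
```

Request:
drive_tool(
  commands=[
    [0.002,-0.028,0,0,0,0.5],
    [0.001,-0.028,0,0,0,0.5],
    [0.001,-0.028,0,0,0,0.5],
    [0.001,-0.028,0,0,0,0.5],
    [0.001,-0.028,0,0,0,0.5],
    [0.001,-0.028,0,0,0,0.5],
    [0,0,0,0,0,0],
  ],
)

```text
time: 8.12
tool_pos: [0.4939, -0.0573, 0.0786]
ee_rot: [3.138, -0.002, 0.552]
wrist_force: [0.7, -1.2, 4.9]
width: 0.0007
finger_force: 2.6
```

Run:
```python
from h import *
delta([.511-.022*np.cos(.55),-.045-.022*np.sin(.55),.078],.55)
s=snapshot('side');a=cv2.resize(s['image'][165:205,260:310],None,fx=10,fy=10,interpolation=cv2.INTER_CUBIC)
cv2.imwrite('pics/s3.png',a)
```

```text
pos [ 0.4939 -0.0573  0.0786] rpy [ 3.138e+00 -2.000e-03  5.520e-01] F [ 0.7 -1.2  4.9] t 8.125 units [-0.02 -0.04  0.02]
turn [ 0.04 -0.02  0.02]
```

View pics/s3.png

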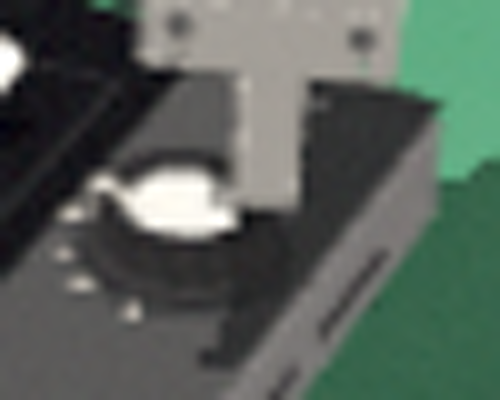

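The pointer end is at about (102,185). Earlier it mapped to about (104,192), so I'll compare it with predicted positions.

```bash
cat >> h.py <<'E'
def ptr(s,x0,y0,f):
    for a in np.arange(.8,2.7,.2618/2):
        th=np.pi/2-a+.187
        print(round(a,2),((w2px(s,[.511+.023*np.cos(th),-.045+.023*np.sin(th),.08])[0]-[x0,y0]+.5)*f).round(0),end=' ')
E
python3 - <<'E'
from h import *
s=snapshot('side')
ptr(s,260,165,10)
print(((w2px(s,[.547,-.0565,.058])[0]-[260,165])*10).round())
E
```

```text
0.8 [124. 207.] 0.93 [122. 201.] 1.06 [120. 195.] 1.19 [121. 190.] 1.32 [122. 184.] 1.45 [125. 179.] 1.59 [129. 174.] 1.72 [134. 169.] 1.85 [140. 165.] 1.98 [147. 161.] 2.11 [155. 158.] 2.24 [164. 155.] 2.37 [173. 154.] 2.5 [183. 153.] 2.63 [192. 152.] [116. 190.]
```

Request:
drive_tool(
  commands=[
    [0,-0.01,0.03,0,0,0],
    [0.001,-0.028,0,0,0,0.5],
    [0.001,-0.028,0,0,0,0.5],
    [0.001,-0.028,0,0,0,0.5],
    [0.001,-0.028,0,0,0,0.5],
    [0.001,-0.028,0,0,0,0.5],
    [0.001,-0.028,0,0,0,0.5],
    [0,0,0,0,0,0],
  ],
)

```text
time: 9.22
tool_pos: [0.4911, -0.0501, 0.0777]
ee_rot: [3.14, -0.003, 0.252]
wrist_force: [0.8, -0.3, 6.6]
width: 0.0004
finger_force: 3.4
```

Run:
```python
from h import *
y=get_obs()['ee_rot'][2]
delta([.511-.022*np.cos(y),-.045-.022*np.sin(y),.078],y)
s=snapshot('side');a=cv2.resize(s['image'][165:205,260:310],None,fx=10,fy=10,interpolation=cv2.INTER_CUBIC)
cv2.imwrite('pics/s4.png',a)
```

```text
pos [ 0.4911 -0.0501  0.0777] rpy [ 3.14e+00 -3.00e-03  2.52e-01] F [ 0.8 -0.3  6.6] t 9.225 units [-0.04  0.   -0.01]
turn [ 0.02 -0.03 -0.  ]
```

View pics/s4.png

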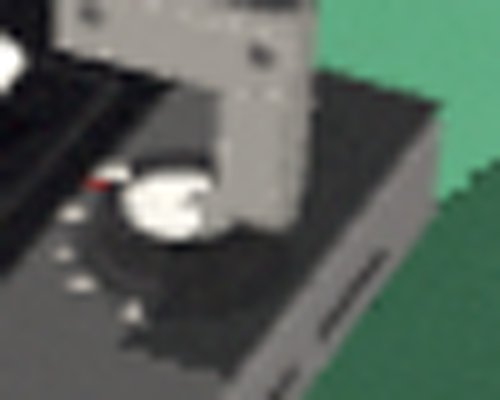

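The pointer is now at (113,172), about one click on (1.57). The red dot shows at (97,184). One more click to go.

Request:
drive_tool(
  commands=[
    [-0.003,-0.027,0,0,0,0.5],
    [-0.003,-0.027,0,0,0,0.5],
    [-0.003,-0.027,0,0,0,0.5],
    [-0.003,-0.027,0,0,0,0.5],
    [-0.003,-0.027,0,0,0,0.5],
    [-0.003,-0.027,0,0,0,0.5],
    [0,-0.027,0,0,0,0.5],
    [0,-0.027,0,0,0,0.5],
    [0,-0.027,0,0,0,0.5],
    [0,-0.027,0,0,0,0.5],
    [0,0,0,0,0,0],
  ],
)

```text
time: 10.65
tool_pos: [0.4913, -0.0395, 0.0781]
ee_rot: [-3.141, -0.007, -0.248]
wrist_force: [2.4, 0.1, 6.6]
width: 0.0006
finger_force: 3.0
```

Run:
```python
from h import *
y=get_obs()['ee_rot'][2]
delta([.511-.022*np.cos(y),-.045-.022*np.sin(y),.078],y)
s=snapshot('side');a=cv2.resize(s['image'][165:205,260:310],None,fx=10,fy=10,interpolation=cv2.INTER_CUBIC)
cv2.imwrite('pics/s5.png',a)
```

```text
pos [ 0.4913 -0.0395  0.0781] rpy [-3.141 -0.007 -0.248] F [2.4 0.1 6.6] t 10.65 units [-0.04  0.01  0.  ]
turn [-0.01 -0.07  0.  ]
```

View pics/s5.png

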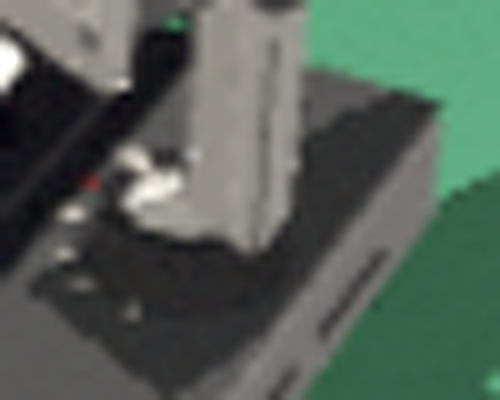

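The pointer end is at about (132,157), close to the red-mark position (≈2.03–2.09). I'll lift straight off, retreat and check from above.

Request:
drive_tool(
  commands=[
    [0,0,-0.3,0,0,0],
    [0,0,-0.9,0,0,0],
    [0,0,-0.9,0,0,0],
    [0,0,-0.9,0,0,0],
    [-0.9,0,0,0,0,0],
    [-0.9,0,0,0,0,0],
    [-0.9,0,0,0,0,0],
    [-0.9,0,0,0,0,0],
    [-0.9,0,0,0,0,0],
    [0,0,0,0,0,0],
  ],
)

```text
time: 11.95
tool_pos: [0.3126, 0.0055, 0.1961]
ee_rot: [-3.141, -0.0, -0.247]
wrist_force: [0.2, -0.4, -0.2]
width: 0.0007
finger_force: 0.0
```

Run:
```python
from h import *
s=snapshot('top');a=cv2.resize(s['image'][185:250,190:330],None,fx=5.7,fy=5.7,interpolation=cv2.INTER_CUBIC)
s2=snapshot('side');b=cv2.resize(s2['image'][165:205,260:310],None,fx=5,fy=5,interpolation=cv2.INTER_CUBIC)
b=cv2.copyMakeBorder(b,0,0,0,a.shape[1]-b.shape[1],cv2.BORDER_CONSTANT)
cv2.imwrite('pics/e.png',np.vstack([a,b]));print(get_obs()['tool_pos'])
```

```text
[0.31421457 0.00498387 0.19611011]
```

View pics/e.png

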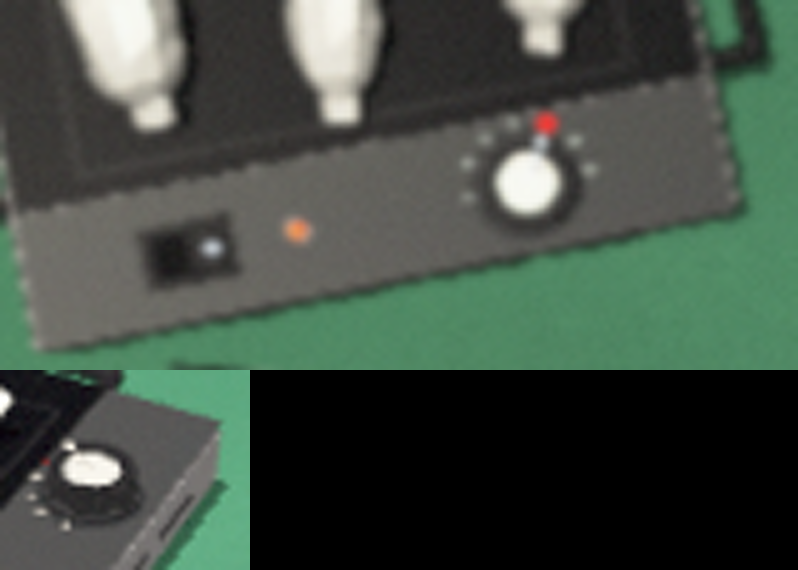

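The pointer at (541,143) lines up with the red dot at (546,124). The rocker is on, with its dot at (212,248), and nothing else has moved. I'll hand the job in.

```bash
python3 -c "
from bench import close_job
print(close_job())"
```

```text
the job is handed in; nothing more can be done
None
```

The rocker was pressed on first, then the dial was turned two clicks clockwise with a light fingertip to the red mark and left there; final camera views showed both set and nothing near the tray moved, and the job was handed in after about 12 s.

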